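# Pin the rekebot shut

### The arm

A 7-joint arm with a two-finger parallel gripper is mounted at the origin on the work surface. World frame = base frame: x ahead of the robot, y to its left, z up, the work surface at z = 0. Lengths are in m, angles in rad, forces in N, time in s.
With the tool pointing down it reaches from about 0.4 to 0.85 m from the base axis. Payload 10.4 kg.
Tool frame: the origin (TCP) lies at the very end of the fingers, on their centre line; the grasp point (between the pads) lies 19 mm behind it (grasp_offset is the distance from the TCP to the grasp point, in m); z points along the fingers, y is the line along which they close (so a half turn about z gives the same grasp; the last joint's range is limited). The gripper opens to 85 mm and grips with 20 to 120 N. Pads are 22 mm wide; open, the fingers measure 114 mm over their backs; the gripper's body (76 mm by 85 mm) begins 54 mm behind the grasp point. The pads swing forward as they close: fully open they stand 13 mm farther back than shut.
Start: joints at [-1.191, 0.332, -0.065, 1.46, 0.022, 1.35, -0.088], TCP at [0.245, 0.575, 0.231] pointing down, gripper open.
Joint ranges: [-2.6, 2.6], [-0.5, 2.12], [-1.47, 1.34], [0.16, 2.42], [-1.27, 4.41], [0.06, 2.06], [-2.6, 2.6]. Speed limits (rad/s): [2.22, 2.22, 2.79, 2.79, 3.14, 3.14, 3.14].

### API

Orientations are given as a unit quaternion [x, y, z, w].
In Python, from workcell import * gives the robot as it stands.
- The arm moves only by the tool jog_arm, never from a script. Its argument "plan" is a list of rows, each a list of 3 entries, a list of its own where there are three numbers: the turn, a rotation vector about the tool's x, y, z in rad, then the shift along the tool's x, y, z in m, then the finger opening in m, from 0 to 0.0854. A call has 1 to 8 rows; each row is the pose to reach, as a shift and turn from the pose commanded when the call began, along the tool's axes at that moment; what a row does not reach only later rows make up. A row lasts 1/12 s, in which the tool goes at most 41.7 mm and 7.16 degrees, less where a joint would pass 70% of its speed; a pose out of reach is approached as far as the arm can. A call with a gripper value outside its range is refused whole. The fingers move at their own pace and stop on an object; "force" is the grip in N (left out, the last holds). Time passes only in rows, so rows that repeat a pose let the fingers close. It gives the time, the measured TCP pose, the force, the opening and the grip force at its end, in the units of the state.
- get_obs(): the state, without advancing time (a new reading comes with each control period).
- camera(name): name is "side" or "top"; returns a dict with "img" (480x640x3 uint8, red, green, blue), "mtx" (3x3 intrinsics, pixels), "k1" (the pictures are not rectified: a ray, as slopes to the right and down, at radius r is drawn at 1 + k1 r^2 times it, then the intrinsics apply), "extrinsics" (4x4, takes a point from camera to world coordinates). Camera axes: x right, y down, z forward; pixel columns grow to the right and rows downward; lengths in m; the calibration is good to about 2 mm. A picture is of the moment at which its call begins. There is no depth.
- hand_in(): hands the job in; it is judged then, once.
The state is a dict: "clock": time; "joint_pos": joint angles; "joint_velocities": joint speeds; "tau": joint torques, N m; "position": TCP position; "ee_rot": TCP orientation; "ft_force": force on the tool from outside, world axes, zero at the start; "torque": the same for the moment, N m; "grip_width": opening from 0.0 (shut) to 1.0 (fully open); "grasp_force": force on a finger pad.
Only numpy, scipy, OpenCV 4.12 (cv2) and the standard library are available. Lean on these libraries where they do the work, as an engineer would, in place of code of your own. Each camera call takes 0.05 s, during which the arm holds its last target. There are 200 camera calls.

### The job

Close the lid of the wooden rekebot box so that the steel eye stands up through its slot, then take the bent pin by its red handle and lead its curved wire round through the eye until the brass collar bears on the eye. Press the collar home with a light but definite push (about 8 N, and never over 12 N) for a moment, then let go and leave the pin standing upright on the shut lid with the collar still at the eye. Do not disturb the jebena or the white cups.

Things in the scene. Friction and masses are not known exactly. Their poses are not given: they have to be found in the camera images.
- rekebot: Dark wooden box, fixed on the counter: 220 mm deep (x), 260 mm wide (y), 85 mm high; front at -x, origin at the centre of its underside. A 12 mm thick lid of 220 x 260 mm is hinged on its far top edge (hinge line x = +110, z = 85 mm in this frame). Shut, the lid's top is flat at z = 97 mm; only the eye sticks up through it (lid and eye never touch).
- lid (a joint): Lid angle in rad: 0 shut, growing as the front edge rises. The stiff hinge stays where it is left; pushing down near the front edge with about 2 N closes it.
- slot_mid (a point): Mark on the box at (-45, 0, 119) mm in its frame, axes as the box: mid-range of the steel eye's centre, 22 mm above the shut lid. The eye is NOT exactly here: it is clamped up to 12 mm either way along y (to be found by feel) and sits up to 2.5 mm off in x, where it can be nudged 4 mm either way, dragging with 3 N. Pushed along y it yields 1 mm per 5 N and springs back.
- slot_foot (a point): Point on the box under slot_mid, level with the shut lid's top, where the eye's stem (6 mm thick) comes up. The eye is an upright round ring of 5 mm wire, 13 mm inside and 23 mm outside diameter; the axis of its hole runs along the box's y, so the pin's wire crosses it along y. The rules call the ring's centre eye_centre.
- pin_grip (a point): Centre of the bent pin's upright red handle, a block 16 mm (x) by 20 mm (y), 42 mm high; 26 mm above the pin's underside; axes of the pin, z up. Grip it across its x faces. The pin stands on a round foot of 34 mm diameter, 5 mm thick, and weighs about 80 g.
- pin_arc (a point): Centre of the wire's arc, (36, 22, -4) mm from pin_grip in the pin's axes. A brass collar, 20 mm across, runs from the handle along +y and ends level with this point (at x = -36 mm). From it the 5 mm wire bends from +y to +x: a level arc of 36 mm radius about this point, 1.5 rad, clockwise from above. Seated, the eye's centre is 2.5 mm from the collar's face.
- jebena: Black clay coffee pot, 136 mm across, 230 mm high; origin at the centre of its underside. Bystander.
- cup_a: White handleless sini cup, 66 mm across, 48 mm high; origin at the centre of its underside. Bystander.
- cup_b: Second such cup. Bystander.

How it is judged:
On the way, in this order (a step that is already met when the one before it is completed fails the run):
1. the lid is shut (value of joint lid below 0.03 rad), for 0.2 s.
2. the pin's wire has passed through the eye, lid shut (value of joint lid below 0.03 rad and horizontal distance between eye_centre and pin_arc between 0.029 and 0.043 m and z of eye_centre in the frame of pin_arc between -0.007 and 0.007 m and x of eye_centre in the frame of pin_arc below -0.012 m and y of eye_centre in the frame of pin_arc above -0.004 m), for 0.1 s.
3. the collar is pressed on the eye with at least 5 N for 0.3 s (all of step 2 and y of eye_centre in the frame of pin_arc below 0.008 m and x of eye_centre in the frame of pin_arc below -0.028 m and contact force between pin and eye above 5 N), for 0.3 s.
At the end, for the whole second after the job is handed in: The lid is shut (under 0.03 rad), the pin stands upright (within 0.12 rad) and still on it, its wire through the eye, with the collar's face within 8 mm of the eye's centre (touching is 2.5 mm), released (all of step 2 and y of eye_centre in the frame of pin_arc below 0.008 m and x of eye_centre in the frame of pin_arc below -0.028 m and angle between pin_arc's own z axis and vertical below 0.12 rad and linear speed of pin below 0.02 m/s).
It fails at once if pin and eye pressed together with more than 12 N (contact force between pin and eye above 12 N).
It fails at once if jebena moved more than 25 mm (distance of jebena from where it was at the start of the episode above 0.025 m).
It fails at once if cup_a moved more than 25 mm (distance of cup_a from where it was at the start of the episode above 0.025 m).
It fails at once if cup_b moved more than 25 mm (distance of cup_b from where it was at the start of the episode above 0.025 m).
It also fails if it takes over 72 s, if anything falls off the work surface, if the arm or the gripper's body presses on something with over 40 N, if the wrist force passes 120 N, or if a joint passes its speed limit or range.

## Working session

There is one attempt and no reset: what is moved stays moved. The work goes in short steps, Python scripts to look and compute and a tool call to move; the robot and the scene stay as the last step left them, time stands still between calls to the robot, and variables do not carry over. Pictures are saved under pics/ and viewed, at most 10 in all, crops included, and the job is handed in when it is done.

Besides the shell and the picture viewer there is one more tool, called after "Request:" in YAML: its name, and indented under it one key for each argument. jog_arm: Moves the arm, as the interface text tells. Its arguments: {"type":"object","properties":{"plan":{"type":"array"},"force":{"type":"number"}},"required":["plan"]}

```bash
mkdir -p pics; python3 - <<'E'
from workcell import *
import cv2,numpy as np,pickle
o=get_obs();print(o)
d={}
for n in("side","top"):
    c=camera(n);d[n]=c;cv2.imwrite(f"pics/{n}0.png",c["img"][:,:,::-1]);print(n,c["mtx"],c["k1"],c["extrinsics"])
pickle.dump(d,open("c0.pkl","wb"))
E
```

```text
{'clock': 0.0, 'joint_pos': array([-1.19059805,  0.33282717, -0.06469147,  1.46095634,  0.02162759,
        1.34990031, -0.08852505]), 'joint_velocities': array([ 0.00076272,  0.00044313, -0.0011462 , -0.00170284, -0.00041879,
       -0.0004429 , -0.00022166]), 'tau': array([-1.24566200e-04, -6.25433135e+01,  4.93632106e-02, -3.91614854e+01,
        1.63478771e-02,  9.58880380e-03, -6.55643177e-06]), 'position': array([0.24486575, 0.57462173, 0.23053666]), 'ee_rot': array([ 2.00043151e-01,  9.79786840e-01, -6.91371180e-04, -9.20778264e-05]), 'ft_force': array([-0.27396504, -0.17837557,  0.35272722]), 'torque': array([ 0.00245113, -0.02381479, -0.05449305]), 'grasp_force': 0.0, 'grip_width': 1.0002405019566174}
side [[616.23826447   0.         321.28691785]
 [  0.         616.23826447 237.35309596]
 [  0.           0.           1.        ]] -0.21026517086410954 [[-0.998457   -0.03600104  0.04227935  0.50006888]
 [-0.05551658  0.63021075 -0.77443678  1.15897594]
 [ 0.00123563 -0.77558903 -0.63123699  1.03512821]
 [ 0.          0.          0.          1.        ]]
top [[616.45311732   0.         322.90263898]
 [  0.         616.45311732 246.72348956]
 [  0.           0.           1.        ]] -0.07048332522505632 [[ 0.0067815  -0.99612244  0.08771605  0.45595156]
 [-0.99982786 -0.00523938  0.01779905 -0.00616269]
 [-0.01727045 -0.08782166 -0.99598649  1.53223082]
 [ 0.          0.          0.          1.        ]]
```

View pics/top0.png

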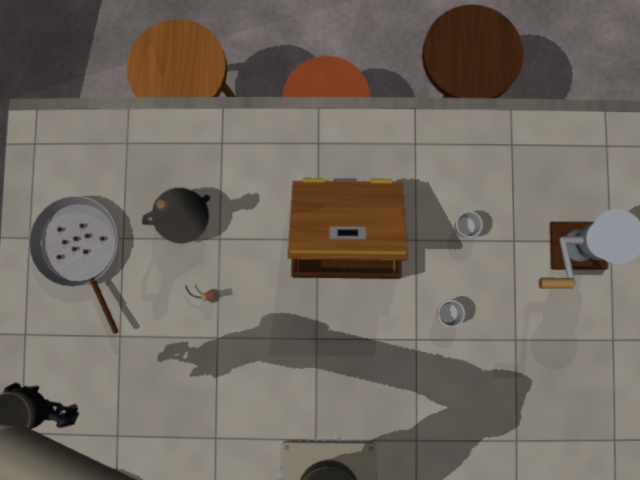

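View pics/side0.png

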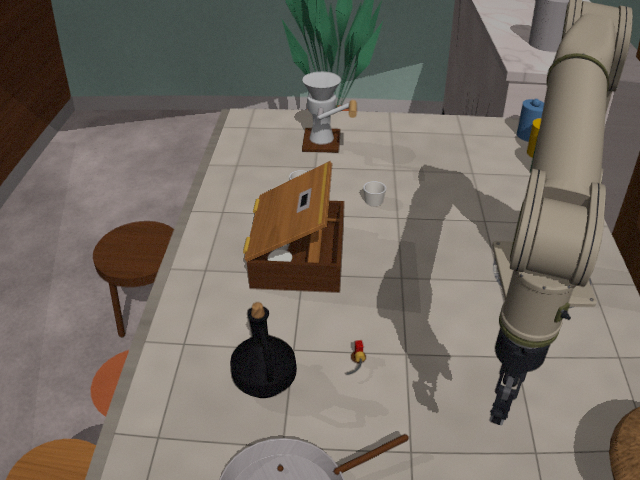

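Top view: box spans about (290–406, 180–277) with the lid half open and slot at (348,232). The pin is at (208,295) with its wire pointing left, the jebena at (180,215), the cups at (469,223) and (451,313). Next I zoom in on both.

```bash
cat > h.py <<'E'
import numpy as np,cv2,pickle
from scipy.spatial.transform import Rotation as R
def ray(c,uv):
    K=c["mtx"];s=[(uv[0]-K[0,2])/K[0,0],(uv[1]-K[1,2])/K[1,1]]
    p=cv2.undistortPoints(np.array([[uv]],float),K,np.array([c["k1"],0,0,0]))[0,0]
    E=c["extrinsics"];return E[:3,3],E[:3,:3]@np.array([p[0],p[1],1])
def onz(c,uv,z):
    o,d=ray(c,uv);return o+d*(z-o[2])/d[2]
def tri(c1,u1,c2,u2):
    A=[];b=[]
    for c,u in((c1,u1),(c2,u2)):
        o,d=ray(c,u);d=d/np.linalg.norm(d);P=np.eye(3)-np.outer(d,d);A.append(P);b.append(P@o)
    x=np.linalg.lstsq(np.vstack(A),np.hstack(b),rcond=None)[0];return x
def proj(c,p):
    E=c["extrinsics"];q=E[:3,:3].T@(np.array(p)-E[:3,3])
    return cv2.projectPoints(q.reshape(1,3),np.zeros(3),np.zeros(3),c["mtx"],np.array([c["k1"],0,0,0]))[0].ravel()
E
python3 - <<'E'
from h import *
d=pickle.load(open("c0.pkl","rb"))
t=d["top"]["img"][:,:,::-1];s=d["side"]["img"][:,:,::-1]
def z(i,x,y,w,h,k): return cv2.resize(i[y:y+h,x:x+w],None,fx=k,fy=k,interpolation=cv2.INTER_CUBIC)
a=z(t,280,170,130,115,3);b=z(s,240,150,130,145,3)
c=z(t,178,275,60,40,6);e=z(s,335,330,50,50,6)
W=np.zeros((600,800,3),np.uint8)
def put(i,x,y):
    i=i[:600-y,:800-x];W[y:y+i.shape[0],x:x+i.shape[1]]=i
put(a,0,0);put(z(s,240,150,130,145,2.3),0,350);put(c,400,0);put(e,400,250)
cv2.imwrite("pics/z.png",W)
for n in d:
    im=d[n]["img"].astype(int);m=(im[:,:,0]>120)&(im[:,:,1]<60)&(im[:,:,2]<60)
    k,l,st,ce=cv2.connectedComponentsWithStats(m.astype(np.uint8))
    for i in range(1,k):
        if st[i,4]>8:print(n,st[i],ce[i])
E
```

```text
side [356 341   7   7  39] [358.84615385 343.69230769]
top [321  58   8   6  19] [324.84210526  60.78947368]
```

View pics/z.png

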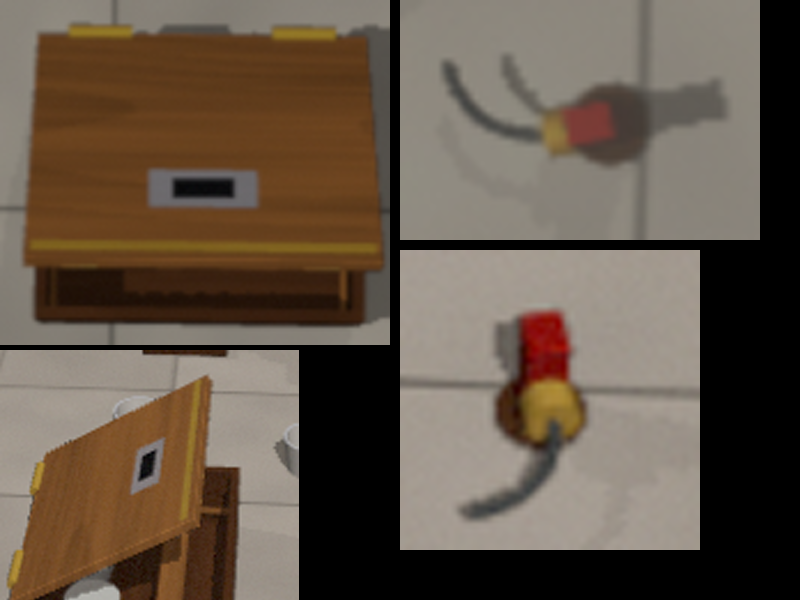

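Zoom: handle top centre is at about (209.7,295.8) in top, collar at (203.8,297.2), wire tip at (185.8,285.8), foot at (213,295.5). In side the foot is at (358.7,357). The box's front rim in top runs (292,277.3)–(400.7,277.3).

```bash
python3 - <<'E'
from h import *
d=pickle.load(open("c0.pkl","rb"));T=d["top"];S=d["side"]
np.set_printoptions(precision=4,suppress=True)
P=lambda *a:print(*a)
P("handle",onz(T,(209.7,295.8),.047),"foot T",onz(T,(213,295.5),.003),"foot S",onz(S,(358.7,357),.003))
P("collar",onz(T,(203.8,297.2),.032),"tip",onz(T,(185.8,285.8),.022),"tipS",onz(S,(335+65/6,330+262/6),.022),"wirebaseS",onz(S,(335+153/6,330+175/6),.022))
a=onz(T,(292,277.3),.085);b=onz(T,(400.7,277.3),.085);P("rim",a,b,np.linalg.norm(a-b))
a=onz(T,(280+38/3,170+33/3),.095);b=onz(T,(280+365/3,170+33/3),.095);P("hinge",a,b,np.linalg.norm(a-b))
# lid front corners: tri  (side zoom 2.3, offs 240,150, y350)
f=lambda x,y:(240+x/2.3,150+(y-350)/2.3)
P("lid+y",tri(T,(280+27/3,170+265/3),S,f(197,526)),"lid-y",tri(T,(280+382/3,170+267/3),S,f(209,378)))
P("boxS front -y top",onz(S,f(239,468),.085))
for n,p in(("jeb",(180,215)),("ca",(469,223)),("cb",(451,313))):P(n,onz(T,p,.03))
E
```

```text
handle [0.4663 0.2932 0.047 ] foot T [0.4674 0.2938 0.003 ] foot S [0.4659 0.2965 0.003 ]
collar [0.4628 0.3107 0.032 ] tip [0.4905 0.3582 0.022 ] tipS [0.4925 0.3585 0.022 ] wirebaseS [0.4626 0.3181 0.022 ]
rim [0.5109 0.0918 0.085 ] [ 0.5124 -0.1632  0.085 ] 0.2550696599807814
hinge [0.7383 0.0922 0.095 ] [ 0.7394 -0.1655  0.095 ] 0.25769682580634307
lid+y [0.5483 0.0913 0.1961] lid-y [ 0.5479 -0.165   0.2021]
boxS front -y top [ 0.5125 -0.1603  0.085 ]
jeb [0.6653 0.3754 0.03  ]
ca [ 0.6486 -0.3376  0.03  ]
cb [ 0.4286 -0.291   0.03  ]
```

```bash
cat >> h.py <<'E'
np.set_printoptions(precision=4,suppress=True)
def cur(o):
    M=R.from_quat(o["ee_rot"]).as_matrix();return M,np.array(o["position"])
def delta(o,p,psi):
    "turn vec and shift in tool axes to reach TCP p, pointing down, tool y at world angle psi"
    M,q=cur(o)
    y=np.array([np.cos(psi),np.sin(psi),0]);z=np.array([0,0,-1.]);G=np.c_[np.cross(y,z),y,z]
    return R.from_matrix(M.T@G).as_rotvec(),M.T@(np.array(p)-q)
E
cat > go.py <<'E'
import sys
from h import *
from workcell import *
a=list(map(float,sys.argv[1:]));o=get_obs()
M,q=cur(o);print("t",o["clock"],"pos",q,"psi",np.arctan2(M[1,1],M[0,1]),"F",o["ft_force"])
for i in range(0,len(a),4):
    r,s=delta(o,a[i:i+3],a[i+3]);print("turn",r,"shift",s)
E
python3 go.py .56 .04 .26 .1  .56 .04 .12 .1 .56 .04 .097 .1
```

```text
t 0.1 pos [0.2449 0.5747 0.2306] psi 1.1680640988644304 F [-0.2514  0.2599 -0.2617]
turn [-0.0011  0.0008  1.0681] shift [-0.4995 -0.3684 -0.0289]
turn [-0.0011  0.0008  1.0681] shift [-0.4995 -0.3682  0.1111]
turn [-0.0011  0.0008  1.0681] shift [-0.4995 -0.3682  0.1341]
```

Request:
jog_arm:
  plan:
    - [[0,0,0.12],[-0.03,-0.02,-0.03],0]
    - [[0,0,0.24],[-0.06,-0.045,-0.03],0]
    - [[0,0,0.36],[-0.09,-0.067,-0.03],0]
    - [[0,0,0.48],[-0.12,-0.09,-0.03],0]
    - [[0,0,0.6],[-0.15,-0.11,-0.03],0]
    - [[0,0,0.72],[-0.18,-0.133,-0.03],0]
    - [[0,0,0.84],[-0.21,-0.155,-0.03],0]
    - [[0,0,0.96],[-0.24,-0.177,-0.03],0]

```text
clock: 0.77
position: [0.3968, 0.3162, 0.2611]
ee_rot: [0.632, 0.775, -0.0, -0.0]
ft_force: [1.2, 0.4, 0.0]
grip_width: 0.002
grasp_force: 0.0
```

```bash
python3 go.py .56 .04 .26 .1
```

```text
t 0.7667 pos [0.3968 0.3162 0.2611] psi 0.20201407438007793 F [1.1733 0.4224 0.038 ]
turn [-0.0004 -0.0001  0.102 ] shift [-0.3033  0.1044  0.0011]
```

Request:
jog_arm:
  plan:
    - [[0,0,0.1],[-0.038,0.013,0],0]
    - [[0,0,0.1],[-0.076,0.026,0],0]
    - [[0,0,0.1],[-0.114,0.039,0],0]
    - [[0,0,0.1],[-0.152,0.052,0],0]
    - [[0,0,0.1],[-0.19,0.065,0],0]
    - [[0,0,0.1],[-0.228,0.078,0],0]
    - [[0,0,0.1],[-0.266,0.091,0],0]
    - [[0,0,0.1],[-0.303,0.104,0],0]

```text
clock: 1.43
position: [0.5612, 0.041, 0.2612]
ee_rot: [0.668, 0.744, 0.0, -0.0]
ft_force: [0.5, 0.9, 0.5]
grip_width: 0.0
grasp_force: 0.0
```

Request:
jog_arm:
  plan:
    - [[0,0,0],[0,0,0.02],0]
    - [[0,0,0],[0,0,0.04],0]
    - [[0,0,0],[0,0,0.06],0]
    - [[0,0,0],[0,0,0.08],0]
    - [[0,0,0],[0,0,0.1],0]
    - [[0,0,0],[0,0,0.12],0]
    - [[0,0,0],[0,0,0.135],0]
    - [[0,0,0],[0,0,0.15],0]

```text
clock: 2.1
position: [0.5602, 0.0431, 0.1101]
ee_rot: [0.668, 0.744, -0.0, -0.0]
ft_force: [-0.1, -0.0, 1.1]
grip_width: 0.001
grasp_force: 0.7
```

```bash
python3 go.py .54 .04 .097 .1
```

```text
t 2.1 pos [0.5602 0.0431 0.1101] psi 0.10805254435421731 F [-0.0883 -0.0287  1.0874]
turn [-0.0012 -0.      0.0081] shift [-0.0009 -0.0204  0.0131]
```

Request:
jog_arm:
  plan:
    - [[0,0,0],[0,0,0.004],0]
    - [[0,0,0],[0,0,0.008],0]
    - [[0,0,0],[0,0,0.011],0]
    - [[0,0,0],[0,0,0.013],0]
    - [[0,0,0],[0,0,0.014],0]
    - [[0,0,0],[0,0,0.015],0]
    - [[0,0,0],[0,0,0.015],0]
    - [[0,0,0],[0,0,0.015],0]

```text
clock: 2.77
position: [0.561, 0.0432, 0.0971]
ee_rot: [0.668, 0.744, 0.0, 0.0]
ft_force: [-2.1, -0.3, 5.2]
grip_width: 0.002
grasp_force: 2.6
```

Request:
jog_arm:
  plan:
    - [[0,0,0],[0,0,-0.035],0]
    - [[0,0,0],[0,0,-0.07],0.01]
    - [[0,0,0],[0.04,-0.01,-0.08],0.045]
    - [[0,0,0],[0.08,-0.02,-0.08],0.045]
    - [[0,0,0],[0.12,-0.03,-0.08],0.045]
    - [[0,0,0],[0.16,-0.04,-0.08],0.045]
    - [[0,0,0],[0.2,-0.05,-0.08],0.045]
    - [[0,0,0],[0.238,-0.06,-0.08],0.045]

```text
clock: 3.43
position: [0.4745, 0.2755, 0.177]
ee_rot: [0.668, 0.744, 0.001, -0.0]
ft_force: [0.1, 0.3, 0.6]
grip_width: 0.524
grasp_force: 0.0
```

```bash
python3 go.py .467 .290 .07 .155; python3 - <<'E'
from h import *
from workcell import *
d={n:camera(n) for n in("top","side")};pickle.dump(d,open("c1.pkl","wb"))
T,S=d["top"],d["side"]
print(proj(T,(.577,-.036,.119)),proj(S,(.577,-.036,.119)))
t=T["img"][:,:,::-1];s=S["img"][:,:,::-1]
u=proj(T,(.577,-.036,.119)).astype(int);v=proj(S,(.577,-.036,.119)).astype(int)
z=lambda i,c,w,h,k:cv2.resize(i[c[1]-h:c[1]+h,c[0]-w:c[0]+w],None,fx=k,fy=k,interpolation=cv2.INTER_CUBIC)
A=z(t,u,25,25,8);B=z(s,v,25,25,8);print(u,v)
C=z(t,(345,232),65,60,3);D=z(s,v,65,33,3)
W=np.zeros((600,800,3),np.uint8);W[:400,:400]=A;W[:400,400:]=B;C=C[-200:] ;W[400:,:390]=C;D=D[:200];W[400:400+D.shape[0],400:790]=D
cv2.imwrite("pics/eye.png",W)
E
```

```text
t 3.4333 pos [0.4745 0.2755 0.177 ] psi 0.10834465190820679 F [0.1129 0.2632 0.5887]
turn [ 0.0012 -0.0012 -0.0467] shift [ 0.0151 -0.006   0.107 ]
[346.8426 248.3277] [316.543  218.8256]
[346 248] [316 218]
```

View pics/eye.png

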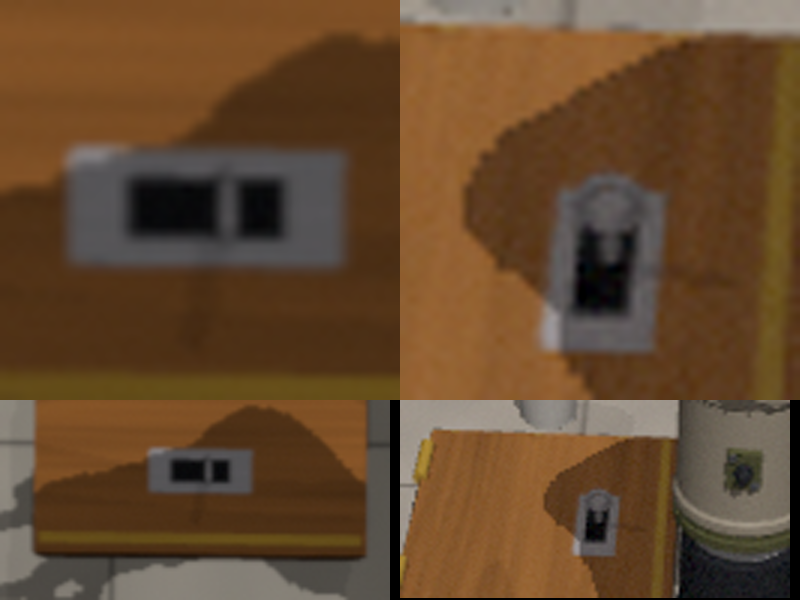

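Top crop: the ring is edge-on at full-image (349.5,249), slot plate centre about (346.8,249). Side crop: ring centre at about (317.2,219). The lid looks flat and shut.

```bash
python3 - <<'E'
from h import *
d=pickle.load(open("c1.pkl","rb"));T=d["top"];S=d["side"]
print("eye",onz(T,(349.5,249),.119),onz(S,(317.2,219),.119),tri(T,(349.5,249),S,(317.2,219)))
print("plate",onz(T,(346.8,249),.097),onz(S,(291+207/8,193+268/8),.097))
# lid corners (crop C: u0=280,v0=172+ (360-200)/3)
for p in((34,555),(366,555)):print(onz(T,(280+p[0]/3,172+(160+p[1]-400)/3),.097))
E
```

```text
eye [ 0.5755 -0.0421  0.119 ] [ 0.5754 -0.0354  0.119 ] [ 0.5759 -0.0422  0.1137]
plate [ 0.5773 -0.0364  0.097 ] [ 0.5761 -0.0337  0.097 ]
[0.5111 0.0926 0.097 ]
[ 0.5126 -0.165   0.097 ]
```

Request:
jog_arm:
  plan:
    - [[0,0,-0.047],[0.008,-0.003,0.03],0.045]
    - [[0,0,-0.047],[0.015,-0.006,0.06],0.045]
    - [[0,0,-0.047],[0.015,-0.006,0.09],0.045]
    - [[0,0,-0.047],[0.015,-0.006,0.107],0.045]
    - [[0,0,-0.047],[0.015,-0.006,0.107],0.045]

```text
clock: 3.95
position: [0.466, 0.2861, 0.0659]
ee_rot: [0.65, 0.76, -0.003, -0.0]
ft_force: [-0.3, -0.5, -0.9]
grip_width: 0.525
grasp_force: 0.0
```

```bash
python3 go.py .467 .290 .014 .155; python3 - <<'E'
from h import *
from workcell import *
d={n:camera(n) for n in("top","side")}
T,S=d["top"],d["side"]
t=T["img"][:,:,::-1];s=S["img"][:,:,::-1]
z=lambda i,c,w,h,k:cv2.resize(i[c[1]-h:c[1]+h,c[0]-w:c[0]+w],None,fx=k,fy=k,interpolation=cv2.INTER_CUBIC)
cv2.imwrite("pics/pin.png",np.hstack([z(t,(205,292),25,30,8),z(s,(358,350),25,30,8)]))
E
```

```text
t 3.95 pos [0.466  0.2861 0.0659] psi 0.15535496575930605 F [-0.3171 -0.4591 -0.9245]
turn [-0.0047  0.0029  0.0004] shift [0.0038 0.0019 0.0519]
```

View pics/pin.png

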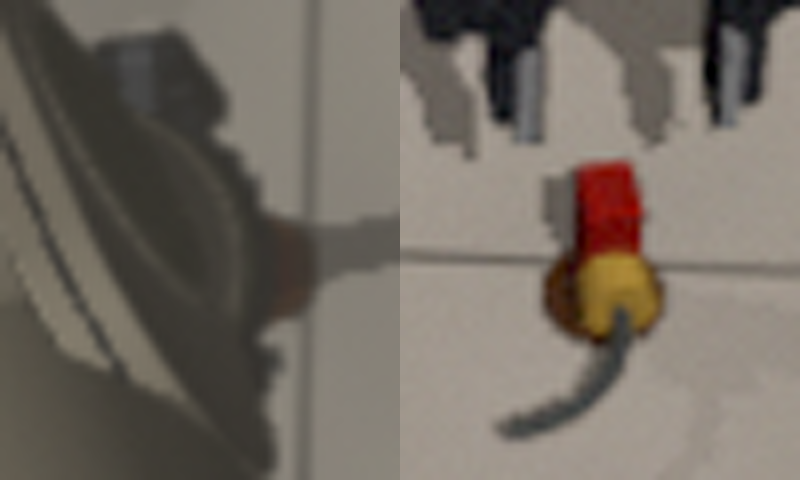

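Side crop: both fingers straddle the red handle at crop (610,210), so I descend and grip.

Request:
jog_arm:
  plan:
    - [[0,0,0],[0.004,0.002,0.018],0.045]
    - [[0,0,0],[0.004,0.002,0.036],0.045]
    - [[0,0,0],[0.004,0.002,0.052],0.045]
    - [[0,0,0],[0.004,0.002,0.052],0.0]
    - [[0,0,0],[0.004,0.002,0.052],0.0]
    - [[0,0,0],[0.004,0.002,0.052],0.0]
    - [[0,0,0],[0.004,0.002,0.052],0.0]
    - [[0,0,0],[0.004,0.002,0.052],0.0]
  force: 50

```text
clock: 4.72
position: [0.4703, 0.2924, 0.0191]
ee_rot: [0.65, 0.76, 0.001, 0.0]
ft_force: [-1.7, -0.5, 8.0]
grip_width: 0.177
grasp_force: 67.5
```

```bash
python3 go.py .467 .290 .20 .155; python3 - <<'E'
from workcell import *
o=get_obs();print(o["grip_width"],o["grasp_force"])
E
```

```text
t 4.7167 pos [0.4703 0.2924 0.0191] psi 0.15483686019706272 F [-1.6619 -0.4957  8.0086]
turn [ 0.0024 -0.0015 -0.0002] shift [-0.0016 -0.0032 -0.1809]
0.17729998240521638 67.4995730817318
```

```bash
python3 go.py .647 -.066 .23 1.95
```

```text
t 4.7167 pos [0.4703 0.2924 0.0191] psi 0.15483686019706272 F [-1.6619 -0.4957  8.0086]
turn [ 0.0031  0.001  -1.7952] shift [-0.3811  0.1199 -0.2112]
```

Request:
jog_arm:
  plan:
    - [[0,0,0],[0,0,-0.015],0]
    - [[0,0,0],[0,0,-0.05],0]
    - [[0,0,0],[0,0,-0.085],0]
    - [[0,0,-0.12],[0,0,-0.12],0]
    - [[0,0,-0.24],[0,0,-0.155],0]
    - [[0,0,-0.36],[0,0,-0.19],0]
    - [[0,0,-0.48],[0,0,-0.21],0]
    - [[0,0,-0.6],[0,0,-0.21],0]

```text
clock: 5.38
position: [0.4711, 0.2929, 0.2335]
ee_rot: [0.394, 0.919, 0.004, 0.002]
ft_force: [-0.0, 0.2, -0.4]
grip_width: 0.177
grasp_force: 61.7
```

```bash
python3 go.py .647 -.066 .23 1.95
```

```text
t 5.3833 pos [0.4711 0.2929 0.2335] psi 0.7606336626088169 F [-0.0258  0.1607 -0.4335]
turn [ 0.0077  0.0057 -1.1894] shift [-0.3812 -0.12    0.0026]
```

Request:
jog_arm:
  plan:
    - [[0,0,-0.12],[-0.038,-0.012,0],0]
    - [[0,0,-0.24],[-0.076,-0.024,0],0]
    - [[0,0,-0.36],[-0.114,-0.036,0],0]
    - [[0,0,-0.48],[-0.152,-0.048,0],0]
    - [[0,0,-0.6],[-0.19,-0.06,0],0]
    - [[0,0,-0.72],[-0.228,-0.072,0],0]
    - [[0,0,-0.84],[-0.266,-0.084,0],0]
    - [[0,0,-0.96],[-0.305,-0.096,0],0]

```text
clock: 6.05
position: [0.5997, 0.0213, 0.2282]
ee_rot: [-0.043, 0.999, 0.0, 0.001]
ft_force: [0.9, 0.2, -1.8]
grip_width: 0.177
grasp_force: 61.7
```

```bash
python3 go.py .647 -.066 .23 1.95
```

```text
t 6.05 pos [0.5997 0.0213 0.2282] psi 1.6573930453319712 F [ 0.8808  0.2026 -1.7767]
turn [ 0.0003  0.0012 -0.2926] shift [-0.0396 -0.0911 -0.0018]
```

Request:
jog_arm:
  plan:
    - [[0,0,-0.1],[-0.014,-0.03,0],0]
    - [[0,0,-0.2],[-0.028,-0.06,0],0]
    - [[0,0,-0.26],[-0.04,-0.088,0],0]
    - [[0,0,-0.26],[-0.04,-0.091,0],0]
    - [[0,0,-0.26],[-0.04,-0.091,0],0]

```text
clock: 6.47
position: [0.6465, -0.0676, 0.2275]
ee_rot: [-0.167, 0.986, -0.001, -0.0]
ft_force: [-0.3, 0.2, -0.8]
grip_width: 0.181
grasp_force: 61.7
```

```bash
python3 go.py .647 -.066 .15 1.95; python3 - <<'E'
from h import *
from workcell import *
d={n:camera(n) for n in("top","side")};pickle.dump(d,open("c2.pkl","wb"))
T,S=d["top"],d["side"];o=get_obs();M,q=cur(o)
psi=np.arctan2(M[1,1],M[0,1]);
def pt(v,z):  # pin-frame offset from grip
    c,s=np.cos(psi),np.sin(psi);a=v[0];b=v[1]+.002
    return np.array([q[0]+c*a-s*b,q[1]+s*a+c*b,q[2]+.007+z])
W=[]
for c in(T,S):
    g=proj(c,pt((0,.03),0)).astype(int);im=c["img"][:,:,::-1].copy()
    x0,y0=g[0]-25,g[1]-30;w=cv2.resize(im[y0:y0+60,x0:x0+50],None,fx=8,fy=8,interpolation=cv2.INTER_CUBIC)
    print(x0,y0)
    for t in np.linspace(0,1.5,7):
        u=proj(c,pt((.036-.036*np.cos(t),.022+.036*np.sin(t)),-.004));u=(u-[x0,y0]+.5)*8;cv2.circle(w,tuple(u.astype(int)),2,(0,255,0),-1)
    W.append(w)
cv2.imwrite("pics/held.png",np.hstack(W))
E
```

```text
t 6.4667 pos [ 0.6465 -0.0676  0.2275] psi 1.9073176670127632 F [-0.3121  0.1822 -0.847 ]
turn [-0.0011 -0.0003 -0.0427] shift [-0.001   0.0014  0.0775]
341 195
275 140
```

View pics/held.png

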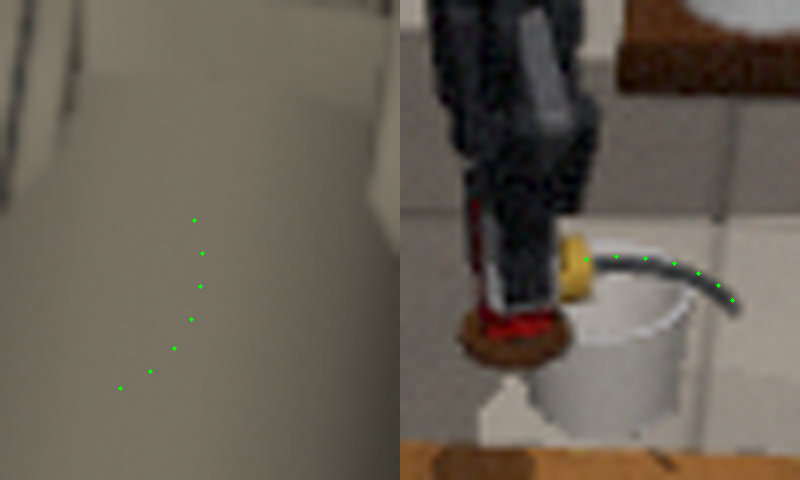

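Side crop: the held pin matches the prediction within ~1.6 mm along pin +y (wire base at (593,262) vs (587,260) predicted). I update the offset to 3.6 mm.

```bash
cat > ins.py <<'E'
import sys
from h import *
from workcell import *
# args: eyex eyey z off psi...
ex,ey,z,off,*ps=map(float,sys.argv[1:]);o=get_obs();M,q=cur(o)
print("t",o["clock"],"pos",q,"psi",np.arctan2(M[1,1],M[0,1]),"F",o["ft_force"])
for p in ps:
    c,s=np.cos(p),np.sin(p);v=np.array([.036,.022+off])
    t=np.array([ex+.036-(c*v[0]-s*v[1]),ey-(s*v[0]+c*v[1]),z])
    r,d=delta(o,t,p);print(p,t,"turn",r,"shift",d)
E
python3 ins.py .5755 -.042 .12 .0036 1.95
```

```text
t 6.5667 pos [ 0.6463 -0.0637  0.2276] psi 1.911402305869633 F [-0.36    0.1278 -0.3197]
1.95 [ 0.6486 -0.066   0.12  ] turn [ 0.0007  0.0004 -0.0386] shift [-0.0014 -0.003   0.1076]
```

Request:
jog_arm:
  plan:
    - [[0,0,-0.039],[-0.001,-0.003,0.03],0]
    - [[0,0,-0.039],[-0.001,-0.003,0.06],0]
    - [[0,0,-0.039],[-0.001,-0.003,0.085],0]
    - [[0,0,-0.039],[-0.001,-0.003,0.1],0]
    - [[0,0,-0.039],[-0.001,-0.003,0.105],0]
    - [[0,0,-0.039],[-0.001,-0.003,0.105],0]
    - [[0,0,-0.039],[-0.001,-0.003,0.105],0]

```text
clock: 7.15
position: [0.6489, -0.066, 0.1236]
ee_rot: [-0.189, 0.982, 0.0, 0.001]
ft_force: [1.0, -0.3, -0.6]
grip_width: 0.178
grasp_force: 61.7
```

```bash
for i in 1 2 ; do python3 ins.py .5755 -.042 .12 .0036 1.95; done; python3 - <<'E'
from workcell import *
for i in range(3):
    camera("side");print(get_obs()["position"],get_obs()["ft_force"])
E
```

```text
t 7.15 pos [ 0.6489 -0.066   0.1236] psi 1.951655544543501 F [ 1.0334 -0.2671 -0.5846]
1.95 [ 0.6486 -0.066   0.12  ] turn [-0.0001  0.0015  0.0017] shift [0.0002 0.0001 0.0036]
t 7.15 pos [ 0.6489 -0.066   0.1236] psi 1.951655544543501 F [ 1.0334 -0.2671 -0.5846]
1.95 [ 0.6486 -0.066   0.12  ] turn [-0.0001  0.0015  0.0017] shift [0.0002 0.0001 0.0036]
[ 0.64917855 -0.066393    0.12404497] [-0.35035449 -0.82094107 -1.25481483]
[ 0.64927438 -0.06660081  0.12415511] [ 0.54843758 -0.9003665  -0.19650722]
[ 0.64923788 -0.06677015  0.1240448 ] [ 0.3502412   0.30000555 -0.94618322]
```

```bash
python3 ins.py .5755 -.042 .118 .0036 1.95 1.85 1.75 1.65 1.55 1.45
```

```text
t 7.3 pos [ 0.6492 -0.0668  0.124 ] psi 1.950875722238493 F [ 0.3502  0.3    -0.9462]
1.95 [ 0.6486 -0.066   0.118 ] turn [-0.0007  0.0025  0.0009] shift [0.0003 0.001  0.006 ]
1.85 [ 0.646  -0.0696  0.118 ] turn [-0.0006  0.0025  0.1009] shift [ 0.004  -0.0014  0.006 ]
1.75 [ 0.6431 -0.0729  0.118 ] turn [-0.0005  0.0026  0.2009] shift [ 0.008  -0.0034  0.006 ]
1.65 [ 0.6399 -0.0759  0.118 ] turn [-0.0003  0.0026  0.3009] shift [ 0.0121 -0.005   0.006 ]
1.55 [ 0.6363 -0.0785  0.118 ] turn [-0.0002  0.0026  0.4009] shift [ 0.0163 -0.0061  0.006 ]
1.45 [ 0.6326 -0.0808  0.118 ] turn [-0.0001  0.0026  0.5009] shift [ 0.0207 -0.0069  0.006 ]
```

Request:
jog_arm:
  plan:
    - [[0,0,0],[0,0.001,0.003],0]
    - [[0,0,0],[0,0.001,0.006],0]
    - [[0,0,0],[0,0.001,0.006],0]
    - [[0,0,0.1],[0.004,-0.0014,0.006],0]
    - [[0,0,0.2],[0.008,-0.0034,0.006],0]
    - [[0,0,0.3],[0.0121,-0.005,0.006],0]
    - [[0,0,0.3],[0.0121,-0.005,0.006],0]
    - [[0,0,0.3],[0.0121,-0.005,0.006],0]

```text
clock: 7.97
position: [0.6389, -0.0762, 0.1163]
ee_rot: [-0.041, 0.999, -0.0, -0.0]
ft_force: [-0.2, -0.1, -0.7]
grip_width: 0.175
grasp_force: 61.7
```

```bash
python3 - <<'E'
from h import *
from workcell import *
S=camera("side");o=get_obs();print(o["ft_force"])
g=proj(S,(.59,-.05,.119)).astype(int);x0,y0=g[0]-40,g[1]-30;print(x0,y0)
cv2.imwrite("pics/pre.png",cv2.resize(S["img"][y0:y0+60,x0:x0+80,::-1],None,fx=10,fy=10,interpolation=cv2.INTER_CUBIC))
E
python3 ins.py .5755 -.042 .118 .0036 1.6 1.5 1.4 1.3 1.2
```

```text
[ 0.2771  0.139  -0.4269]
271 185
t 8.0167 pos [ 0.6391 -0.0759  0.1163] psi 1.6543045008726671 F [ 0.2771  0.139  -0.4269]
1.6 [ 0.6381 -0.0772  0.118 ] turn [ 0.0002 -0.      0.0543] shift [ 0.0011 -0.0013 -0.0017]
1.5 [ 0.6345 -0.0797  0.118 ] turn [ 0.0002 -0.      0.1543] shift [ 0.0049 -0.0034 -0.0017]
1.4 [ 0.6306 -0.0818  0.118 ] turn [ 0.0002 -0.      0.2543] shift [ 0.0089 -0.0052 -0.0017]
1.3 [ 0.6265 -0.0835  0.118 ] turn [ 0.0002 -0.      0.3543] shift [ 0.0131 -0.0066 -0.0017]
1.2 [ 0.6223 -0.0848  0.118 ] turn [ 0.0002 -0.      0.4543] shift [ 0.0175 -0.0075 -0.0017]
```

View pics/pre.png

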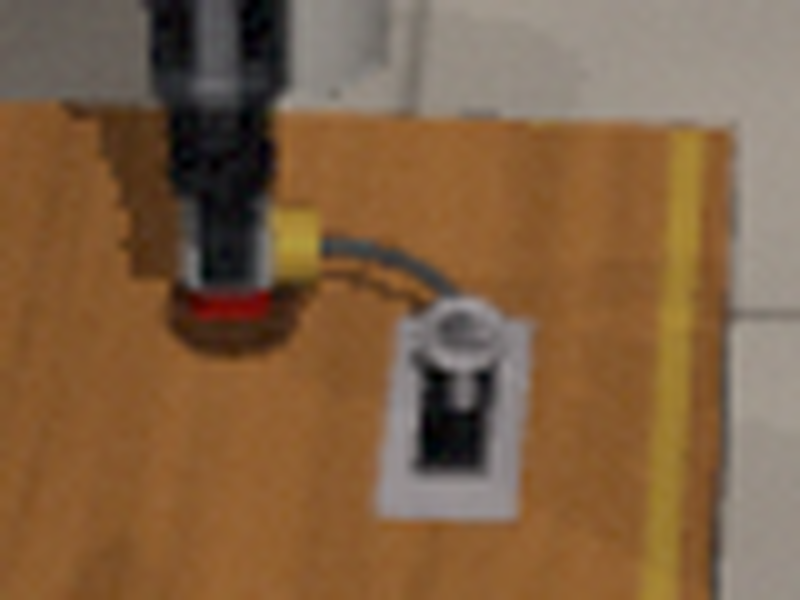

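Side crop: ring at (464,332), with the wire tip just behind it heading into the hole (dark spot at (460,322)). Continuing round.

Request:
jog_arm:
  plan:
    - [[0,0,0.054],[0.0011,-0.0013,-0.0002],0]
    - [[0,0,0.104],[0.003,-0.0024,-0.0002],0]
    - [[0,0,0.154],[0.0049,-0.0034,-0.0002],0]
    - [[0,0,0.204],[0.0069,-0.0043,-0.0002],0]
    - [[0,0,0.254],[0.0089,-0.0052,-0.0002],0]
    - [[0,0,0.304],[0.011,-0.0059,-0.0002],0]
    - [[0,0,0.354],[0.0131,-0.0066,-0.0002],0]
    - [[0,0,0.354],[0.0131,-0.0066,-0.0002],0]

```text
clock: 8.68
position: [0.6264, -0.0836, 0.1165]
ee_rot: [0.136, 0.991, 0.0, -0.0]
ft_force: [-0.8, 1.8, -1.2]
grip_width: 0.177
grasp_force: 61.6
```

```bash
python3 ins.py .5755 -.042 .1165 .0036 1.3 1.2 1.1 1.0 .9 .8 .7 .6
```

```text
t 8.6833 pos [ 0.6264 -0.0836  0.1165] psi 1.2971152537454982 F [-0.7934  1.8109 -1.2173]
1.3 [ 0.6265 -0.0835  0.1165] turn [ 0.0001 -0.0002 -0.0029] shift [-0.0001  0.0001 -0.    ]
1.2 [ 0.6223 -0.0848  0.1165] turn [ 0.0001 -0.0002  0.0971] shift [ 0.0036 -0.0022 -0.    ]
1.1 [ 0.618  -0.0857  0.1165] turn [ 0.0001 -0.0003  0.1971] shift [ 0.0075 -0.0042 -0.    ]
1.0 [ 0.6136 -0.0861  0.1165] turn [ 0.     -0.0003  0.2971] shift [ 0.0116 -0.0058 -0.    ]
0.9 [ 0.6092 -0.0861  0.1165] turn [ 0.     -0.0003  0.3971] shift [ 0.0159 -0.007  -0.    ]
0.8 [ 0.6048 -0.0857  0.1165] turn [ 0.     -0.0003  0.4971] shift [ 0.0202 -0.0078 -0.    ]
0.7 [ 0.6005 -0.0848  0.1165] turn [ 0.     -0.0003  0.5971] shift [ 0.0246 -0.0081 -0.    ]
0.6 [ 0.5962 -0.0835  0.1165] turn [-0.     -0.0003  0.6971] shift [ 0.029 -0.008 -0.   ]
```

Request:
jog_arm:
  plan:
    - [[0,0,0.047],[0.0018,-0.0011,0],0]
    - [[0,0,0.097],[0.0036,-0.0022,0],0]
    - [[0,0,0.147],[0.0055,-0.0032,0],0]
    - [[0,0,0.197],[0.0075,-0.0042,0],0]
    - [[0,0,0.247],[0.0095,-0.005,0],0]
    - [[0,0,0.297],[0.0116,-0.0058,0],0]
    - [[0,0,0.297],[0.0116,-0.0058,0],0]

```text
clock: 9.27
position: [0.6137, -0.086, 0.1165]
ee_rot: [0.281, 0.96, 0.0, -0.0]
ft_force: [0.7, -0.0, -0.4]
grip_width: 0.178
grasp_force: 61.6
```

```bash
python3 - <<'E'
from h import *
from workcell import *
S=camera("side");o=get_obs();print(o["ft_force"])
x0,y0=271,185
cv2.imwrite("pics/mid.png",cv2.resize(S["img"][y0:y0+60,x0:x0+80,::-1],None,fx=10,fy=10,interpolation=cv2.INTER_CUBIC))
E
python3 ins.py .5755 -.042 .1165 .0036 1. .9 .8 .7 .6 .5 .4
```

```text
[-0.4716  0.1894 -0.7388]
t 9.3167 pos [ 0.6139 -0.0859  0.1165] psi 1.003551543664021 F [-0.4716  0.1894 -0.7388]
1.0 [ 0.6136 -0.0861  0.1165] turn [ 0.0001 -0.      0.0036] shift [ 0.0001 -0.0003  0.    ]
0.9 [ 0.6092 -0.0861  0.1165] turn [ 0.0001 -0.      0.1036] shift [ 0.0039 -0.0027  0.    ]
0.8 [ 0.6048 -0.0857  0.1165] turn [ 0.0001 -0.      0.2036] shift [ 0.0078 -0.0047  0.    ]
0.7 [ 0.6005 -0.0848  0.1165] turn [ 0.0001 -0.0001  0.3036] shift [ 0.0119 -0.0062  0.    ]
0.6 [ 0.5962 -0.0835  0.1165] turn [ 0.0001 -0.0001  0.4036] shift [ 0.0162 -0.0074  0.    ]
0.5 [ 0.5922 -0.0817  0.1165] turn [ 0.0001 -0.0001  0.5036] shift [ 0.0206 -0.0081  0.    ]
0.4 [ 0.5883 -0.0796  0.1165] turn [ 0.0001 -0.0001  0.6036] shift [ 0.025  -0.0084  0.    ]
```

View pics/mid.png

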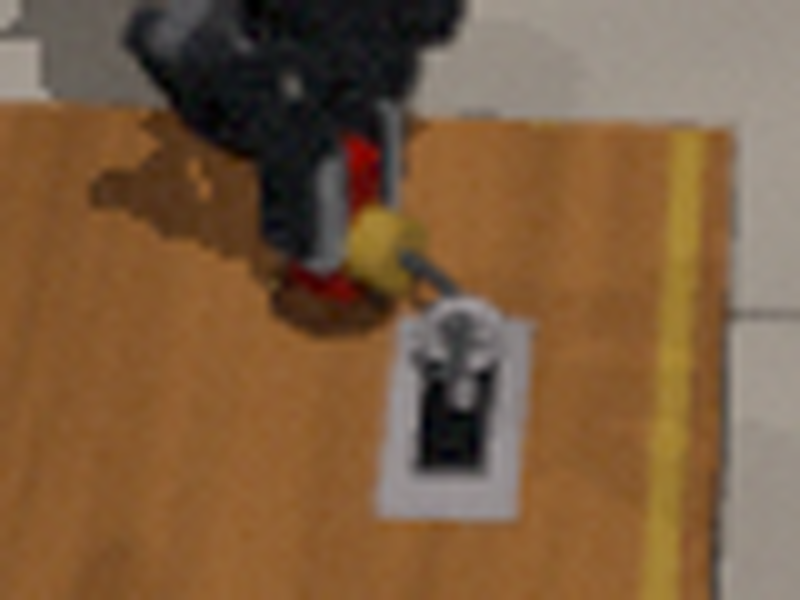

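The wire now emerges in front of the ring (tip at about (430,355), ring at (464,330)), so it is threaded. Continuing.

Request:
jog_arm:
  plan:
    - [[0,0,0.054],[0.002,-0.0015,0],0]
    - [[0,0,0.104],[0.0039,-0.0027,0],0]
    - [[0,0,0.154],[0.0058,-0.0037,0],0]
    - [[0,0,0.204],[0.0078,-0.0047,0],0]
    - [[0,0,0.254],[0.0099,-0.0055,0],0]
    - [[0,0,0.304],[0.0119,-0.0062,0],0]
    - [[0,0,0.354],[0.014,-0.0069,0],0]
    - [[0,0,0.404],[0.0162,-0.0074,0],0]

```text
clock: 9.98
position: [0.5963, -0.0834, 0.1165]
ee_rot: [0.468, 0.884, 0.0, 0.0]
ft_force: [-0.5, 1.4, -0.9]
grip_width: 0.177
grasp_force: 61.6
```

```bash
python3 ins.py .5755 -.042 .1165 .0036 .6 .5 .4 .3 .25 .2 .15 .1 0
```

```text
t 9.9833 pos [ 0.5963 -0.0834  0.1165] psi 0.5975835762488554 F [-0.4869  1.4201 -0.9484]
0.6 [ 0.5962 -0.0835  0.1165] turn [ 0.0002 -0.     -0.0024] shift [ 0. -0.  0.]
0.5 [ 0.5922 -0.0817  0.1165] turn [ 0.0002 -0.      0.0976] shift [ 0.0037 -0.0024  0.    ]
0.4 [ 0.5883 -0.0796  0.1165] turn [ 0.0002 -0.      0.1976] shift [ 0.0077 -0.0044  0.    ]
0.3 [ 0.5847 -0.0771  0.1165] turn [ 0.0002 -0.      0.2976] shift [ 0.0118 -0.006   0.    ]
0.25 [ 0.583  -0.0757  0.1165] turn [ 0.0002 -0.      0.3476] shift [ 0.0139 -0.0067  0.    ]
0.2 [ 0.5813 -0.0742  0.1165] turn [ 0.0002 -0.0001  0.3976] shift [ 0.016  -0.0072  0.    ]
0.15 [ 0.5797 -0.0727  0.1165] turn [ 0.0002 -0.0001  0.4476] shift [ 0.0182 -0.0076  0.    ]
0.1 [ 0.5782 -0.0711  0.1165] turn [ 0.0002 -0.0001  0.4976] shift [ 0.0204 -0.008   0.    ]
0.0 [ 0.5755 -0.0676  0.1165] turn [ 0.0002 -0.0001  0.5976] shift [ 0.0248 -0.0083  0.    ]
```

```bash
python3 go.py .5785 -.076 .1165 .12 .576 -.0745 .1165 0
```

```text
t 9.9833 pos [ 0.5963 -0.0834  0.1165] psi 0.5975835762488554 F [-0.4869  1.4201 -0.9484]
turn [ 0.0002 -0.0001  0.4776] shift [ 0.0162 -0.0105  0.    ]
turn [ 0.0002 -0.0001  0.5976] shift [ 0.0188 -0.0117  0.    ]
```

Request:
jog_arm:
  plan:
    - [[0,0,0.048],[0.0018,-0.0013,0],0]
    - [[0,0,0.098],[0.0037,-0.0024,0],0]
    - [[0,0,0.148],[0.0057,-0.0035,0],0]
    - [[0,0,0.198],[0.0077,-0.0044,0],0]
    - [[0,0,0.248],[0.0097,-0.0053,0],0]
    - [[0,0,0.298],[0.0118,-0.006,0],0]
    - [[0,0,0.348],[0.0139,-0.0067,0],0]
    - [[0,0,0.348],[0.0139,-0.0067,0],0]

```text
clock: 10.65
position: [0.5828, -0.0754, 0.1165]
ee_rot: [0.614, 0.79, 0.0, -0.0]
ft_force: [0.7, -0.2, -0.7]
grip_width: 0.177
grasp_force: 61.7
```

```bash
python3 go.py .5785 -.076 .1165 .12 .576 -.0745 .1165 0
```

```text
t 10.65 pos [ 0.5828 -0.0754  0.1165] psi 0.24951366899490124 F [ 0.7225 -0.1988 -0.7417]
turn [ 0.     -0.0003  0.1295] shift [ 0.0005 -0.0044  0.    ]
turn [-0.     -0.0003  0.2495] shift [ 0.0025 -0.0064  0.    ]
```

Request:
jog_arm:
  plan:
    - [[0,0,0.065],[0.0002,-0.0022,0],0]
    - [[0,0,0.13],[0.0005,-0.0044,0],0]
    - [[0,0,0.19],[0.0015,-0.0054,0],0]
    - [[0,0,0.25],[0.0025,-0.0064,0],0]
    - [[0,0,0.25],[0.0025,-0.0064,0],0]
    - [[0,0,0.25],[0.0025,-0.0064,0],0]

```text
clock: 11.15
position: [0.5762, -0.0749, 0.1166]
ee_rot: [0.706, 0.708, 0.0, 0.0]
ft_force: [-0.7, 0.7, -1.3]
grip_width: 0.18
grasp_force: 61.7
```

Request:
jog_arm:
  plan:
    - [[0,0,0],[0.0005,0,0],0]
    - [[0,0,0],[0.001,0,0],0]
    - [[0,0,0],[0.0015,0,0],0]
    - [[0,0,0],[0.002,0,0],0]
    - [[0,0,0],[0.002,0,0],0]
    - [[0,0,0],[0.002,0,0],0]

```text
clock: 11.65
position: [0.576, -0.073, 0.1165]
ee_rot: [0.708, 0.706, 0.0, -0.0]
ft_force: [0.3, -0.2, -1.1]
grip_width: 0.179
grasp_force: 61.7
```

Request:
jog_arm:
  plan:
    - [[0,0,0],[0.0005,0,0],0]
    - [[0,0,0],[0.001,0,0],0]
    - [[0,0,0],[0.0015,0,0],0]
    - [[0,0,0],[0.0015,0,0],0]

```text
clock: 11.98
position: [0.5759, -0.0714, 0.1165]
ee_rot: [0.708, 0.706, 0.0, -0.0]
ft_force: [0.8, -0.6, -0.6]
grip_width: 0.178
grasp_force: 61.7
```

Request:
jog_arm:
  plan:
    - [[0,0,0],[0.0004,0,0],0]
    - [[0,0,0],[0.0008,0,0],0]
    - [[0,0,0],[0.001,0,0],0]
    - [[0,0,0],[0.001,0,0],0]

```text
clock: 12.32
position: [0.5759, -0.0705, 0.1165]
ee_rot: [0.708, 0.706, 0.0, -0.0]
ft_force: [0.2, -0.1, -0.9]
grip_width: 0.178
grasp_force: 61.7
```

Request:
jog_arm:
  plan:
    - [[0,0,0],[0.0003,0,0],0]
    - [[0,0,0],[0.0006,0,0],0]
    - [[0,0,0],[0.0006,0,0],0]

```text
clock: 12.57
position: [0.5759, -0.0698, 0.1165]
ee_rot: [0.708, 0.706, 0.0, -0.0]
ft_force: [-0.2, 1.0, -1.1]
grip_width: 0.178
grasp_force: 61.7
```

Request:
jog_arm:
  plan:
    - [[0,0,0],[0.0003,0,0],0]
    - [[0,0,0],[0.0006,0,0],0]
    - [[0,0,0],[0.0006,0,0],0]

```text
clock: 12.82
position: [0.576, -0.0693, 0.1165]
ee_rot: [0.708, 0.706, 0.0, -0.0]
ft_force: [0.1, 0.3, -1.4]
grip_width: 0.179
grasp_force: 61.7
```

Request:
jog_arm:
  plan:
    - [[0,0,0],[0.0003,0,0],0]
    - [[0,0,0],[0.0007,0,0],0]
    - [[0,0,0],[0.0007,0,0],0]

```text
clock: 13.07
position: [0.576, -0.0687, 0.1165]
ee_rot: [0.708, 0.706, 0.0, 0.0]
ft_force: [0.7, -0.9, -0.6]
grip_width: 0.178
grasp_force: 61.7
```

Request:
jog_arm:
  plan:
    - [[0,0,0],[0.0003,0,0],0]
    - [[0,0,0],[0.0007,0,0],0]
    - [[0,0,0],[0.0007,0,0],0]

```text
clock: 13.32
position: [0.576, -0.0682, 0.1165]
ee_rot: [0.708, 0.706, -0.0, 0.0]
ft_force: [-0.1, -2.5, -1.7]
grip_width: 0.172
grasp_force: 61.8
```

Request:
jog_arm:
  plan:
    - [[0,0,0],[0.0003,0,0],0]
    - [[0,0,0],[0.0007,0,0],0]
    - [[0,0,0],[0.0007,0,0],0]

```text
clock: 13.57
position: [0.5759, -0.0677, 0.1165]
ee_rot: [0.708, 0.706, -0.0, 0.0]
ft_force: [-0.3, -3.6, -1.1]
grip_width: 0.178
grasp_force: 61.9
```

Request:
jog_arm:
  plan:
    - [[0,0,0],[0.0004,0,0],0]
    - [[0,0,0],[0.0007,0,0],0]
    - [[0,0,0],[0.0007,0,0],0]

```text
clock: 13.82
position: [0.5759, -0.0672, 0.1166]
ee_rot: [0.708, 0.706, -0.0, 0.0]
ft_force: [0.6, -4.9, -1.0]
grip_width: 0.179
grasp_force: 62.0
```

Request:
jog_arm:
  plan:
    - [[0,0,0],[0.0003,0,0],0]
    - [[0,0,0],[0.0005,0,0],0]
    - [[0,0,0],[0.0005,0,0],0]

```text
clock: 14.07
position: [0.5759, -0.067, 0.1166]
ee_rot: [0.708, 0.706, -0.0, 0.0]
ft_force: [-0.6, -5.8, -0.8]
grip_width: 0.18
grasp_force: 62.1
```

Request:
jog_arm:
  plan:
    - [[0,0,0],[0.0004,0,0],0]
    - [[0,0,0],[0.0008,0,0],0]
    - [[0,0,0],[0.0008,0,0],0]
    - [[0,0,0],[0.0008,0,0],0]

```text
clock: 14.4
position: [0.5759, -0.0667, 0.1166]
ee_rot: [0.708, 0.706, -0.0, 0.001]
ft_force: [0.2, -8.1, -0.5]
grip_width: 0.178
grasp_force: 62.1
```

Request:
jog_arm:
  plan:
    - [[0,0,0],[0,0,0],0]
    - [[0,0,0],[0,0,0],0]
    - [[0,0,0],[0,0,0],0]

```text
clock: 14.65
position: [0.5759, -0.0667, 0.1166]
ee_rot: [0.708, 0.706, -0.0, 0.001]
ft_force: [0.4, -7.5, -0.4]
grip_width: 0.177
grasp_force: 62.1
```

Request:
jog_arm:
  plan:
    - [[0,0,0],[0,0,0],0]
    - [[0,0,0],[0,0,0],0]
    - [[0,0,0],[0,0,0],0]
    - [[0,0,0],[-0.001,0,0],0]
    - [[0,0,0],[-0.002,0,0],0]
    - [[0,0,0],[-0.003,0,0],0]
    - [[0,0,0],[-0.003,0,0.0005],0]
    - [[0,0,0],[-0.003,0,0.001],0]

```text
clock: 15.32
position: [0.576, -0.068, 0.1161]
ee_rot: [0.708, 0.706, 0.0, -0.0]
ft_force: [-4.9, -1.6, 11.2]
grip_width: 0.177
grasp_force: 63.8
```

```bash
python3 go.py .576 -.069 .1155 0
```

```text
t 15.3167 pos [ 0.576  -0.068   0.1161] psi -0.002191523670129446 F [-4.8932 -1.5958 11.1833]
turn [ 0.0001 -0.0007 -0.0022] shift [-0.001  -0.      0.0006]
```

Request:
jog_arm:
  plan:
    - [[0,0,0],[-0.0005,0,-0.0004],0]
    - [[0,0,0],[-0.0005,0,-0.0006],0]
    - [[0,0,0],[-0.0005,0,-0.0006],0]
  force: 20

```text
clock: 15.57
position: [0.5761, -0.0683, 0.1161]
ee_rot: [0.708, 0.706, 0.0, -0.0]
ft_force: [-0.6, -2.2, 0.9]
grip_width: 0.173
grasp_force: 62.1
```

Request:
jog_arm:
  plan:
    - [[0,0,0],[0,0,0],0.016]
    - [[0,0,0],[0,0,0],0.018]
    - [[0,0,0],[0,0,0],0.02]
    - [[0,0,0],[0,0,0],0.024]
    - [[0,0,0],[0,0,0],0.03]
    - [[0,0,0],[0,0,0],0.034]
    - [[0,0,0],[0,0,0],0.034]
    - [[0,0,0],[0,0,0],0.034]

```text
clock: 16.23
position: [0.576, -0.0686, 0.1161]
ee_rot: [0.708, 0.706, 0.0, -0.0]
ft_force: [0.4, -0.9, -0.1]
grip_width: 0.401
grasp_force: 0.0
```

Request:
jog_arm:
  plan:
    - [[0,0,0],[0,0,-0.01],0.034]
    - [[0,0,0],[0,0,-0.025],0.034]
    - [[0,0,0],[0,0,-0.04],0.034]
    - [[0,0,0],[0,0,-0.065],0.034]
    - [[0,0,0],[0,0,-0.1],0.034]
    - [[0,0,0],[0,0,-0.13],0.034]
    - [[0,0,0],[0,0,-0.16],0.034]
    - [[0,0,0],[0,0,-0.18],0.034]

```text
clock: 16.9
position: [0.5763, -0.0693, 0.3]
ee_rot: [0.708, 0.706, 0.001, 0.001]
ft_force: [1.0, 0.1, 0.3]
grip_width: 0.402
grasp_force: 0.0
```

```bash
python3 - <<'E'
from h import *
from workcell import *
S=camera("side");o=get_obs();print(o["ft_force"])
x0,y0=271,185
cv2.imwrite("pics/end.png",cv2.resize(S["img"][y0:y0+60,x0:x0+80,::-1],None,fx=10,fy=10,interpolation=cv2.INTER_CUBIC))
E
```

```text
[ 0.506  -0.7243  3.0192]
```

View pics/end.png

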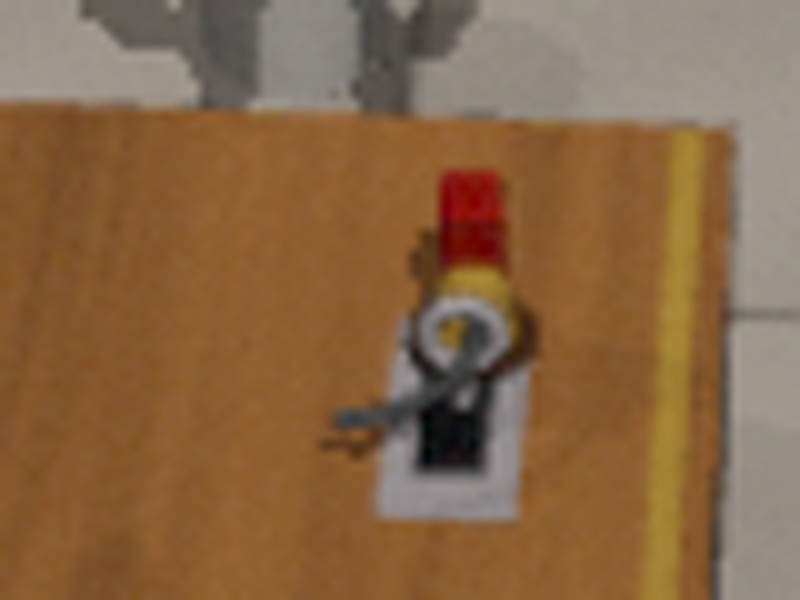

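The pin stands upright at (473,230), with its wire through the ring at (464,332) and the collar right behind the ring. Handing in.

```bash
python3 -c "
from workcell import *
print(hand_in())"
```

```text
the job is handed in; nothing more can be done
None
```

I handed the job in with the lid shut, the wire through the eye, the collar pressed at about 8 N (wrist reading) and left at the eye, and the pin released and standing upright. The hand-in gave no verdict, and I took no final check picture of the jebena and cups, though the arm stayed clear of them.

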